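# Fit the filter holder on the bench mast

## Robot

A 6-joint arm with a two-finger parallel gripper is mounted at the origin on the work surface. World frame = base frame: x ahead of the robot, y to its left, z up, the work surface at z = 0. Lengths are in m, angles in rad, forces in N, time in s.
With the tool pointing down it reaches from about 0.35 to 0.975 m from the base axis. Payload 4.9 kg.
Tool frame: the origin (TCP) lies at the very end of the fingers, on their centre line; the grasp point (between the pads) lies behind it (manip.grip_depth is the z of the grasp point in the tool frame, in m); z points along the fingers, y is the direction in which the jaws open and shut (so a half turn about z gives the same grasp; the last joint's range is limited). The gripper opens to 85 mm and grips with 20 to 120 N. Pads are 22 mm wide; open, the fingers measure 114 mm over their backs; the gripper's body (76 mm by 85 mm) begins 54 mm behind the grasp point. The pads swing forward as they close: fully open they stand 13 mm farther back than shut.
Start: joints at [-1.284, 0.053, 1.613, -0, 1.476, -0.119], TCP at [0.247, -0.574, 0.231] pointing down, gripper open.
Joint ranges: [-3.01, 3.01], [-1.01, 2.22], [0.06, 2.58], [-1.02, 4.17], [0.09, 2.62], [-3.14, 3.14]. Speed limits (rad/s): [2.57, 2.57, 3.14, 3.14, 3.14, 3.14].

## Interface

Orientations are given as a unit quaternion [w, x, y, z].
In Python, from plant import state, optics, manip, silhouettes, place_of gives the robot as it stands. The module is installed in compiled form; this text tells all that it offers.
- The arm moves only by the tool jog_arm, never from a script. Its argument "increments" is a list of rows, each an object with "slide": the shift along the tool's x, y, z in mm, a list of three; "rotation": the turn, a rotation vector about the tool's x, y, z in degrees, a list of three. A call has 1 to 20 rows; each row shifts and turns the commanded pose from where the row before left it, along the tool's axes as they then stand; what a row does not reach is not made up. A row lasts 1/12 s, in which the tool goes at most 41.7 mm and 7.16 degrees, less where a joint would pass 70% of its speed; a pose out of reach is approached as far as the arm can. A call with a gripper value outside its range is refused whole. "fingers" is the opening, from 0 (shut) to 1 (fully open), set as the call begins (left out, the last holds). The fingers move at their own pace and stop on an object; the grip force is fixed at half the most. Time passes only in rows, so rows that do not move let the fingers close. It gives the time, the measured TCP pose, the force and the opening at its end, in the units of the state.
- state(): the state, without advancing time (a new reading comes with each control period).
- optics.grab_frame(name): name is "scene" or "top"; returns a dict with "frame" (480x640x3 uint8, blue, green, red), "camera_matrix" (3x3 intrinsics, pixels), "R" (3x3) and "t" (3): a world point X has camera coordinates R X + t. Camera axes: x right, y down, z forward; pixel columns grow to the right and rows downward; lengths in m; the calibration is good to about 2 mm. A picture is of the moment at which its call begins. There is no depth.
- manip.job_done(): hands the job in, once; it reports no verdict.
Trained networks look in the newest picture that a camera, given by its name, has taken for a name from the list of things; names that differ only in an ending like _2 or _b are one class to them, and where a whole thing is asked for, a point or a joint stands for the part that bears it (a point fixed in the world has none). Each returns a list of dicts, best first, with "score" (0 to 1); they miss things now and then, are a little off and sometimes report something else, mostly with a low value. They report only what shows in the picture. A call takes as long as a camera call.
- silhouettes(thing, camera): "mask" (480x640 bool, what is visible of it) and "bbox" ([left, top, right, bottom] in pixels, round what is visible of it).
- place_of(thing, camera): "uv" ([column, row] in pixels: a listed point, or the origin of a listed thing).
The state is a dict: "time": time; "joint_pos": joint angles; "joint_vel": joint speeds; "joint_efforts": joint torques, N m; "tool_pos": TCP position; "tool_rot": TCP orientation; "contact_force": force on the tool from outside, world axes, zero at the start; "ft_torque": the same for the moment, N m; "gripper_width": opening from 0.0 (shut) to 1.0 (fully open).
Only numpy, scipy, OpenCV 4.12 (cv2) and the standard library are available. Lean on these libraries where they do the work, as an engineer would, in place of code of your own. Each camera call takes 0.05 s, during which the arm holds its last target.

## Task

Pick up the drilled filter holder (the one whose steel boss has a wide hole right through it) and lower it, kept level, down over the tall rod of the bench stand until it lies flat on the stand's base with its length along the base, then let go. Lower it all the way rather than letting it drop, and leave the undrilled holder where it is.

Things in the scene. Friction and masses are not known exactly. Their poses are not given: they have to be found in the camera images.
- holder: Drilled holder, loose, 0.4 kg: flat aluminium plate 240 (x) x 90 (y) x 8. At its middle, near the centre of mass, a black grip block 40 (x) x 18 (y), top at z 60: grip across the 18. At x +90 a steel boss, diameter 54, top at z 33, with a 36 hole right through boss and plate; at x -82 a grey cup ring, diameter 68, top at z 38. Origin: centre of the underside, z up. All in mm.
- bore (a point): Centre of the drilled holder's 36 mm hole, at the underside: (90, 0, 0) mm in the holder's frame. Same axes as the holder.
- rod_foot (a point): Foot of the tall rod, on its axis, at the top of the stand's base (fixed). Dark steel base 270 x 120 x 20 mm; steel rod 16 mm in diameter, 180 mm above the base, last 17 mm tapered to 6. x along the base's length, z up; the base reaches 225 mm from the rod to -x, 45 mm to +x. Fitted, the holder's x runs along this x, its middle 90 mm to -x of the rod, over the base's middle.
- blank: Undrilled holder, loose: same plate, grip block and cup ring as the drilled one, but its steel boss is solid, without a hole. Origin and axes as for the drilled holder. Not to be moved.

How it is judged:
By the outcome, as a careful person would: the job done as asked, in the order asked, and still so for the second after the job is handed in, with the robot touching nothing.
It also fails if it takes over 48 s, if anything falls off the work surface, if the arm or the gripper's body presses on something with over 40 N, if the wrist force passes 120 N, or if a joint passes its speed limit or range.

## Working session

There is one attempt and no reset: what is moved stays moved. The work goes in short steps, Python scripts to look and compute and a tool call to move; the robot and the scene stay as the last step left them, time stands still between calls to the robot, and variables do not carry over. Pictures are saved under pics/ and viewed, and the job is handed in when it is done.

Besides the shell and the picture viewer there is one more tool, called as a command line: name --argument value ..., lists and objects as JSON in quotes. jog_arm: Moves the arm, as the interface text tells. Its arguments: {"type":"object","properties":{"increments":{"type":"array","items":{"type":"object","properties":{"slide":{"type":"array","items":{"type":"number"}},"rotation":{"type":"array","items":{"type":"number"}}}}},"fingers":{"type":"number"}},"required":["increments"]}

```bash
mkdir -p pics; python3 - <<'E'
from plant import state, optics, manip, silhouettes, place_of
import cv2,numpy as np
np.set_printoptions(precision=4,suppress=True)
print(state()); print(manip.grip_depth)
for c in ("scene","top"):
    f=optics.grab_frame(c); cv2.imwrite(f"pics/{c}0.png",f["frame"]); np.savez(f"{c}0.npz",**f)
    print(c,f["camera_matrix"],f["R"],f["t"])
    for n in ("holder","bore","rod_foot","blank"):
        try: print(n,[(np.round(d["uv"],1),round(d["score"],2)) for d in place_of(n,c)])
        except Exception as e: print(n,e)
        try: print(n,[(np.round(d["bbox"]),round(d["score"],2),d["mask"].sum()) for d in silhouettes(n,c)])
        except Exception as e: print(n,e)
E
```

```text
{'time': 0.0, 'joint_pos': array([-1.284 ,  0.0534,  1.6143, -0.    ,  1.476 , -0.119 ]), 'joint_vel': array([ 0.0013, -0.0005, -0.001 ,  0.0004, -0.001 , -0.0013]), 'joint_efforts': array([ -0.0008, -39.3678, -37.0176,  -0.0001,   0.0071,  -0.    ]), 'tool_pos': array([ 0.2465, -0.5737,  0.2301]), 'tool_rot': array([-0.001 ,  0.9795,  0.2015, -0.0001]), 'contact_force': array([-0.2578,  0.0897,  0.1738]), 'ft_torque': array([0.0194, 0.0239, 0.0038]), 'gripper_width': 0.9988266802947602}
-0.0187
scene [[590.9553   0.     327.7112]
 [  0.     590.9553 250.5022]
 [  0.       0.       1.    ]] [[ 0.3914  0.9201  0.0144]
 [ 0.743  -0.3067 -0.5949]
 [-0.5429  0.2435 -0.8037]] [-0.2206 -0.3961  1.2728]
holder [(array([263.4, 269.2]), 0.98)]
holder [(array([208., 207., 330., 342.]), 0.86, np.int64(7414))]
bore [(array([294.3, 312.1]), 0.81)]
bore [(array([207., 207., 333., 342.]), 0.57, np.int64(7424))]
rod_foot [(array([415.4, 260.2]), 0.92)]
rod_foot [(array([345., 158., 458., 295.]), 0.71, np.int64(9678)), (array([208., 210., 334., 345.]), 0.38, np.int64(7444))]
blank [(array([163.1, 288.8]), 0.96)]
blank [(array([131., 223., 201., 365.]), 0.94, np.int64(8001))]
top [[463.4166   0.     326.018 ]
 [  0.     463.4166 241.7147]
 [  0.       0.       1.    ]] [[-0.0177 -0.9998 -0.0055]
 [-0.9945  0.0182 -0.1035]
 [ 0.1036  0.0037 -0.9946]] [0.0108 0.5861 0.6757]
holder [(array([385.9, 273.5]), 0.65)]
holder [(array([345., 192., 435., 356.]), 0.96, np.int64(8733))]
bore [(array([371.7, 216. ]), 0.71)]
bore [(array([343., 196., 430., 351.]), 0.62, np.int64(8530))]
rod_foot [(array([244. , 223.6]), 0.8)]
rod_foot [(array([182., 194., 288., 375.]), 0.78, np.int64(13532))]
blank [(array([492.2, 286.7]), 0.96)]
blank [(array([453., 209., 532., 369.]), 0.57, np.int64(9103))]
```

View pics/scene0.png

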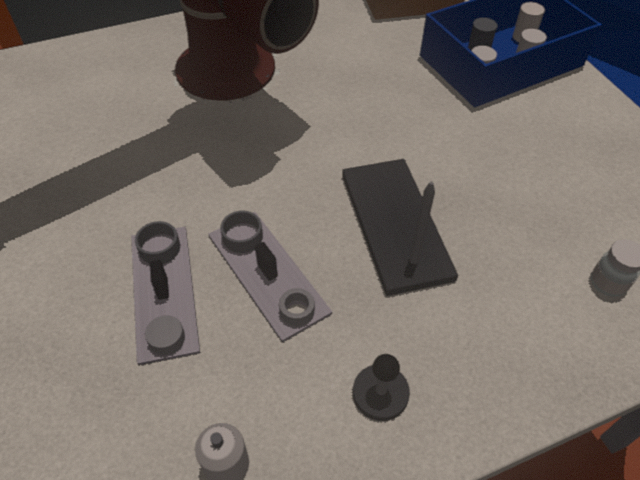

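View pics/top0.png

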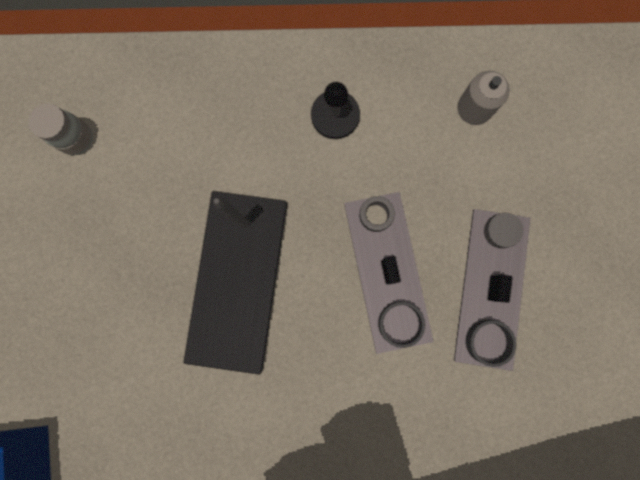

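Both pictures agree: the drilled holder is centred near (388,272) in top, with its hole at (376,213). The blank is at (495,288). The base is at about (236,283), with the rod foot near (254,213) and its tip near (216,202). Next I'll fit poses to refined silhouettes.

```bash
cat > fit.py <<'E'
import numpy as np,cv2
from scipy.optimize import minimize
def proj(f,X):
    c=(f["R"]@np.asarray(X).T).T+f["t"]; p=(f["camera_matrix"]@c.T).T
    return p[:,:2]/p[:,2:]
def box(x0,x1,y0,y1,z0,z1): return np.array([[x,y,z] for x in(x0,x1) for y in(y0,y1) for z in(z0,z1)])/1000
def cyl(cx,cy,r,z0,z1,r1=None):
    a=np.linspace(0,2*np.pi,40,endpoint=False); r1=r if r1 is None else r1
    return np.concatenate([np.c_[cx+q*np.cos(a),cy+q*np.sin(a),0*a+z] for q,z in((r,z0),(r1,z1))])/1000
HOLD=[box(-120,120,-45,45,0,8),box(-20,20,-9,9,0,60),cyl(90,0,27,0,33),cyl(-82,0,34,0,38)]
BASE=[box(-225,45,-60,60,-20,0),cyl(0,0,8,0,163),cyl(0,0,8,163,180,3)]
def T(p,z,X):
    c,s=np.cos(p[2]),np.sin(p[2]); return X@np.array([[c,s,0],[-s,c,0],[0,0,1]])+[p[0],p[1],z]
S=8
def render(f,parts,p,z):
    m=np.zeros((480*2,640*2),np.uint8)
    for P in parts:
        uv=proj(f,T(p,z,P))*2+.5
        h=cv2.convexHull(uv.astype(np.float32))
        cv2.fillConvexPoly(m,np.round(h*2**S).astype(np.int32),255,shift=S,lineType=cv2.LINE_AA)
    return cv2.resize(m,(640,480),interpolation=cv2.INTER_AREA).astype(float)/255
def fit(views,parts,p0,z):
    def cost(q):
        p=[q[0]/1000,q[1]/1000,q[2]/100]; return sum(np.abs(render(f,parts,p,z)-m).sum()/m.sum() for f,m in views)
    q0=np.array([p0[0]*1000,p0[1]*1000,p0[2]*100])
    for st in (8,2):
        r=minimize(cost,q0,method="Nelder-Mead",options=dict(initial_simplex=np.vstack([q0]+[q0+st*e for e in np.eye(3)]),xatol=.05,fatol=1e-5,maxiter=150)); q0=r.x
    return np.array([q0[0]/1000,q0[1]/1000,q0[2]/100]),r.fun
def ground(f,uv,z):
    d=f["R"].T@np.linalg.inv(f["camera_matrix"])@np.array([uv[0],uv[1],1]); c=-f["R"].T@f["t"]
    return c+d*(z-c[2])/d[2]
def refine(img,mask):
    k=np.ones((3,3),np.uint8); m=mask.astype(np.uint8)
    g=np.full(m.shape,cv2.GC_BGD,np.uint8); g[cv2.dilate(m,k,iterations=9)>0]=cv2.GC_PR_BGD
    g[m>0]=cv2.GC_PR_FGD; g[cv2.erode(m,k,iterations=4)>0]=cv2.GC_FGD
    cv2.grabCut(img,g,None,np.zeros((1,65)),np.zeros((1,65)),4,cv2.GC_INIT_WITH_MASK)
    return ((g==1)|(g==3)).astype(float)
E
cat > m1.py <<'E'
from plant import *
from fit import *
np.set_printoptions(precision=4,suppress=True)
F={};
for c in("scene","top"): F[c]=optics.grab_frame(c)
res={}
M={}
for n in("holder","rod_foot"):
    for c in F:
        M[n,c]=refine(F[c]["frame"],silhouettes(n,c)[0]["mask"])
        print(n,c,M[n,c].sum())
t=F["top"]
a=ground(t,(388,275),.0);b=ground(t,(376,213),.03)
yaw=np.arctan2(*(b-a)[1::-1])
for vs in(("top","scene"),("top",),("scene",)):
    h=fit([(F[c],M["holder",c]) for c in vs],HOLD,[a[0],a[1],yaw],0)
    b0=ground(t,(254,213),.02); b1=ground(t,(236,283),.02)
    r=fit([(F[c],M["rod_foot",c]) for c in vs],BASE,[b0[0],b0[1],np.arctan2(*(b0-b1)[1::-1])],.02)
    print(vs,h,r)
    if len(vs)==2: H,R=h[0],r[0]
for c in F:
    o=F[c]["frame"].copy()
    for n,P,p,z,col in(("holder",HOLD,H,0,(0,255,0)),("rod_foot",BASE,R,.02,(0,255,255))):
        for m,cc in((render(F[c],P,p,z),col),(M[n,c],(0,0,255))):
            cs,_=cv2.findContours((m>.5).astype(np.uint8),cv2.RETR_EXTERNAL,cv2.CHAIN_APPROX_NONE); cv2.drawContours(o,cs,-1,cc,1)
    cv2.imwrite(f"pics/{c}_fit1.png",o)
E
python3 m1.py
```

```text
holder scene 7502.0
holder top 8679.0
rod_foot scene 9960.0
rod_foot top 13804.0
('top', 'scene') (array([ 0.542 , -0.096 ,  0.1815]), np.float64(0.14263495952923616)) (array([ 0.6209,  0.1249, -0.1568]), np.float64(0.07342754304814214))
('top',) (array([ 0.5412, -0.0946,  0.1832]), np.float64(0.06303111635252096)) (array([ 0.6195,  0.1264, -0.1554]), np.float64(0.03261515559570684))
('scene',) (array([ 0.5431, -0.0977,  0.1895]), np.float64(0.029850340562778032)) (array([ 0.6223,  0.1238, -0.1537]), np.float64(0.018366800535475236))
```

View overlay.

```bash
python3 -c "
import cv2,numpy as np
a=cv2.imread('pics/scene_fit1.png')[140:360,190:470];b=cv2.imread('pics/top_fit1.png')[180:390,170:450]
a=cv2.resize(a,None,fx=1.4,fy=1.4);b=cv2.resize(b,None,fx=1.4,fy=1.4)
h=max(len(a),len(b));cv2.imwrite('pics/fit1.png',np.hstack([cv2.copyMakeBorder(i,0,h-len(i),0,0,0) for i in(a,b)]))"
```

```text
(no output)
```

View pics/fit1.png

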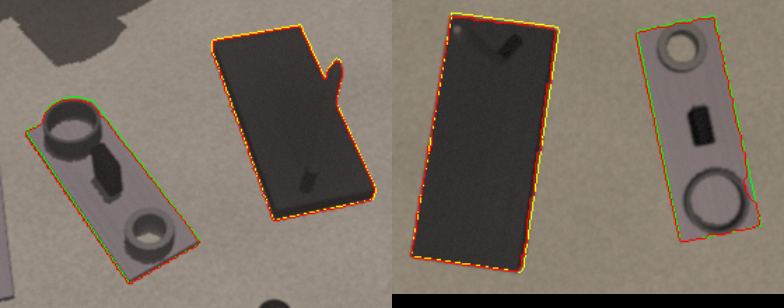

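jog_arm --increments '[{"slide": [0, 0, 0], "rotation": [0, 0, 6.3]}, {"slide": [0, 0, 0], "rotation": [0, 0, 6.3]}, {"slide": [21, -23, 0]}, {"slide": [21, -23, 0]}, {"slide": [21, -23, 0]}, {"slide": [21, -23, 0]}, {"slide": [21, -23, 0]}, {"slide": [21, -23, 0]}, {"slide": [21, -23, 0]}, {"slide": [21, -23, 0]}, {"slide": [21, -23, 0]}, {"slide": [21, -23, 0]}, {"slide": [21, -23, 0]}, {"slide": [21, -23, 0]}, {"slide": [21, -23, 0]}, {"slide": [21, -23, 0]}, {"slide": [21, -23, 0]}, {"slide": [21, -23, 0]}, {"slide": [21, -23, 0]}, {"slide": [21, -23, 0]}]' --fingers 1

```text
invalid input
```

```bash
cat > goto.py <<'E'
import sys,numpy as np
from plant import *
from scipy.spatial.transform import Rotation as Ro
np.set_printoptions(precision=4,suppress=True)
def report(x,y,z,yaw):
    s=state(); q=s["tool_rot"]; R=Ro.from_quat([q[1],q[2],q[3],q[0]])
    c,n=np.cos(yaw),np.sin(yaw); G=Ro.from_matrix(np.array([[c,n,0],[n,-c,0],[0,0,-1]]))
    print("t",s["time"],"tcp",s["tool_pos"],"F",s["contact_force"],"M",s["ft_torque"],"w",s["gripper_width"],"q",s["joint_pos"])
    print("rot deg tool",(R.inv()*G).as_rotvec(degrees=True),"slide mm after rot",G.inv().apply(np.array([x,y,z])-s["tool_pos"])*1000,"vs rod top etc")
if __name__=="__main__": report(*map(float,sys.argv[1:5]))
E
python3 goto.py .542 -.096 .022 .186
```

```text
t 1.2 tcp [ 0.2467 -0.5742  0.2313] F [-0.3044  0.7323 -1.0502] M [-0.0004 -0.0161 -0.0448] w 0.9988945982678965 q [-1.284   0.0527  1.6129 -0.      1.476  -0.119 ]
rot deg tool [-0.      0.002  12.5948] slide mm after rot [ 378.6386 -415.3749  209.3104] vs rod top etc
```

jog_arm --increments '[{"slide": [0, 0, 0], "rotation": [0, 0, 6.3]}, {"slide": [0, 0, 0], "rotation": [0, 0, 6.3]}, {"slide": [21, -23, 0], "rotation": [0, 0, 0]}, {"slide": [21, -23, 0], "rotation": [0, 0, 0]}, {"slide": [21, -23, 0], "rotation": [0, 0, 0]}, {"slide": [21, -23, 0], "rotation": [0, 0, 0]}, {"slide": [21, -23, 0], "rotation": [0, 0, 0]}, {"slide": [21, -23, 0], "rotation": [0, 0, 0]}, {"slide": [21, -23, 0], "rotation": [0, 0, 0]}, {"slide": [21, -23, 0], "rotation": [0, 0, 0]}, {"slide": [21, -23, 0], "rotation": [0, 0, 0]}, {"slide": [21, -23, 0], "rotation": [0, 0, 0]}, {"slide": [21, -23, 0], "rotation": [0, 0, 0]}, {"slide": [21, -23, 0], "rotation": [0, 0, 0]}, {"slide": [21, -23, 0], "rotation": [0, 0, 0]}, {"slide": [21, -23, 0], "rotation": [0, 0, 0]}, {"slide": [21, -23, 0], "rotation": [0, 0, 0]}, {"slide": [21, -23, 0], "rotation": [0, 0, 0]}, {"slide": [21, -23, 0], "rotation": [0, 0, 0]}, {"slide": [21, -23, 0], "rotation": [0, 0, 0]}]' --fingers 1

```text
time: 2.87
tool_pos: [0.5423, -0.096, 0.2315]
tool_rot: [0.0, 0.996, 0.093, 0.0]
contact_force: [-0.4, 0.4, -0.5]
gripper_width: 0.995
```

```bash
python3 goto.py .542 -.096 .022 .186
```

```text
t 2.8667 tcp [ 0.5423 -0.096   0.2315] F [-0.4056  0.3736 -0.461 ] M [-0.0111 -0.0303 -0.021 ] w 0.9954275825650514 q [-0.3103 -0.1252  1.7859 -0.      1.4804  1.0745]
rot deg tool [ 0.0153 -0.0257  0.0008] slide mm after rot [ -0.3314  -0.0554 209.5137] vs rod top etc
```

jog_arm --increments '[{"slide": [0, 0, 20], "rotation": [0, 0, 0]}, {"slide": [0, 0, 20], "rotation": [0, 0, 0]}, {"slide": [0, 0, 20], "rotation": [0, 0, 0]}, {"slide": [0, 0, 20], "rotation": [0, 0, 0]}, {"slide": [0, 0, 20], "rotation": [0, 0, 0]}, {"slide": [0, 0, 20], "rotation": [0, 0, 0]}, {"slide": [0, 0, 20], "rotation": [0, 0, 0]}, {"slide": [0, 0, 20], "rotation": [0, 0, 0]}, {"slide": [0, 0, 10], "rotation": [0, 0, 0]}, {"slide": [0, 0, 10], "rotation": [0, 0, 0]}, {"slide": [0, 0, 10], "rotation": [0, 0, 0]}, {"slide": [0, 0, 10], "rotation": [0, 0, 0]}, {"slide": [0, 0, 9], "rotation": [0, 0, 0]}, {"slide": [0, 0, 0], "rotation": [0, 0, 0]}]' --fingers 1

```text
time: 4.03
tool_pos: [0.5406, -0.0971, 0.0205]
tool_rot: [-0.001, 0.996, 0.093, -0.001]
contact_force: [0.3, 0.6, -0.6]
gripper_width: 1.0
```

```bash
python3 goto.py .542 -.096 .022 .186; python3 -c "
from plant import *;import cv2
f=optics.grab_frame('scene')['frame'];cv2.imwrite('pics/s2.png',cv2.resize(f[120:380,120:480],None,fx=2,fy=2))"
```

```text
t 4.0333 tcp [ 0.5406 -0.0971  0.0205] F [ 0.3213  0.5696 -0.5832] M [ 0.0069  0.0448 -0.0402] w 0.9999728118939187 q [-0.3133  0.1056  1.9363  0.      1.1026  1.0716]
rot deg tool [-0.0797  0.144  -0.0086] slide mm after rot [ 1.6206 -0.8503 -1.5453] vs rod top etc
```

View pics/s2.png

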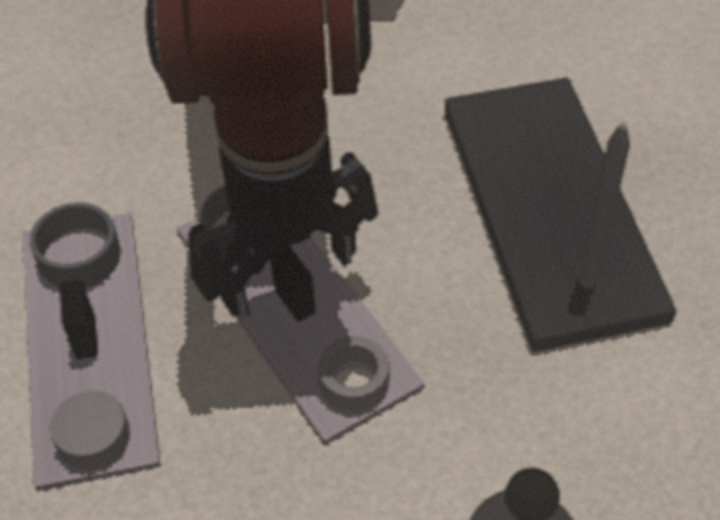

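The fingers straddle the block: tips are at about (235,300) and (345,255) in the crop, with the block between them. Closing now.

jog_arm --increments '[{"slide": [0, 0, 0], "rotation": [0, 0, 0]}, {"slide": [0, 0, 0], "rotation": [0, 0, 0]}, {"slide": [0, 0, 0], "rotation": [0, 0, 0]}, {"slide": [0, 0, 0], "rotation": [0, 0, 0]}, {"slide": [0, 0, 0], "rotation": [0, 0, 0]}, {"slide": [0, 0, 0], "rotation": [0, 0, 0]}, {"slide": [0, 0, 0], "rotation": [0, 0, 0]}, {"slide": [0, 0, 0], "rotation": [0, 0, 0]}, {"slide": [0, 0, 0], "rotation": [0, 0, 0]}, {"slide": [0, 0, 0], "rotation": [0, 0, 0]}, {"slide": [0, 0, 0], "rotation": [0, 0, 0]}, {"slide": [0, 0, 0], "rotation": [0, 0, 0]}]' --fingers 0

```text
time: 5.08
tool_pos: [0.5421, -0.0974, 0.0229]
tool_rot: [-0.0, 0.996, 0.093, 0.0]
contact_force: [-0.7, 2.5, 5.4]
gripper_width: 0.2
```

```bash
python3 goto.py .542 -.096 .022 .186
```

```text
t 5.0833 tcp [ 0.5421 -0.0974  0.0229] F [-0.7029  2.5463  5.3881] M [ 0.4256  0.1317 -0.0085] w 0.1999651633534793 q [-0.3131  0.103   1.9342  0.0005  1.1038  1.0716]
rot deg tool [-0.0076 -0.0422 -0.005 ] slide mm after rot [ 0.1617 -1.3471  0.8895] vs rod top etc
```

jog_arm --increments '[{"slide": [0, 0, -3], "rotation": [0, 0, 0]}, {"slide": [0, 0, -5], "rotation": [0, 0, 0]}, {"slide": [0, 0, -10], "rotation": [0, 0, 0]}, {"slide": [0, 0, -15], "rotation": [0, 0, 0]}, {"slide": [0, 0, -15], "rotation": [0, 0, 0]}, {"slide": [0, 0, -15], "rotation": [0, 0, 0]}, {"slide": [0, 0, -15], "rotation": [0, 0, 0]}, {"slide": [0, 0, -15], "rotation": [0, 0, 0]}, {"slide": [0, 0, -15], "rotation": [0, 0, 0]}, {"slide": [0, 0, -15], "rotation": [0, 0, 0]}, {"slide": [0, 0, -15], "rotation": [0, 0, 0]}, {"slide": [0, 0, -15], "rotation": [0, 0, 0]}, {"slide": [0, 0, -15], "rotation": [0, 0, 0]}, {"slide": [0, 0, -15], "rotation": [0, 0, 0]}, {"slide": [0, 0, -15], "rotation": [0, 0, 0]}, {"slide": [0, 0, -15], "rotation": [0, 0, 0]}, {"slide": [0, 0, -15], "rotation": [0, 0, 0]}, {"slide": [0, 0, -15], "rotation": [0, 0, 0]}, {"slide": [0, 0, -10], "rotation": [0, 0, 0]}, {"slide": [0, 0, 0], "rotation": [0, 0, 0]}]'

```text
time: 6.75
tool_pos: [0.5425, -0.0979, 0.2783]
tool_rot: [0.001, 0.996, 0.093, 0.002]
contact_force: [0.7, 0.4, -4.0]
gripper_width: 0.2
```

```bash
python3 goto.py .532 .139 .27 -.155; python3 -c "
from plant import *;import cv2
f=optics.grab_frame('scene')['frame'];cv2.imwrite('pics/s3.png',f)
f=optics.grab_frame('top')['frame'];cv2.imwrite('pics/t3.png',f)"
```

```text
t 6.75 tcp [ 0.5425 -0.0979  0.2783] F [ 0.7458  0.4068 -3.9588] M [ 0.0174  0.082  -0.0293] w 0.20016906355446135 q [-0.3135 -0.1505  1.7312 -0.0002  1.5562  1.0716]
rot deg tool [ 0.0967 -0.2476 19.5237] slide mm after rot [ -46.9794 -232.4609    8.3129] vs rod top etc
```

View pics/s3.png

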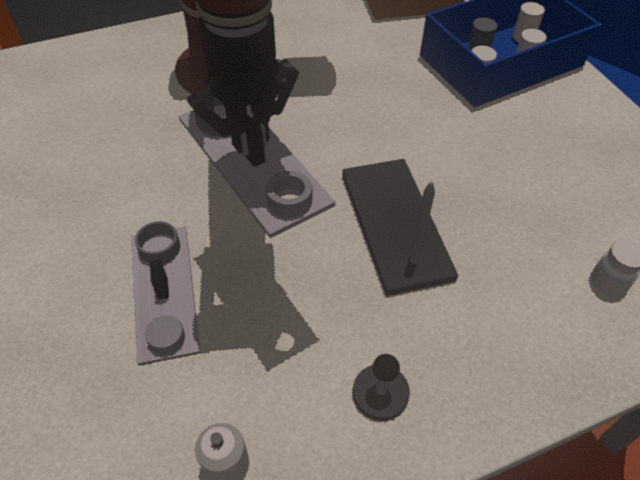

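View pics/t3.png

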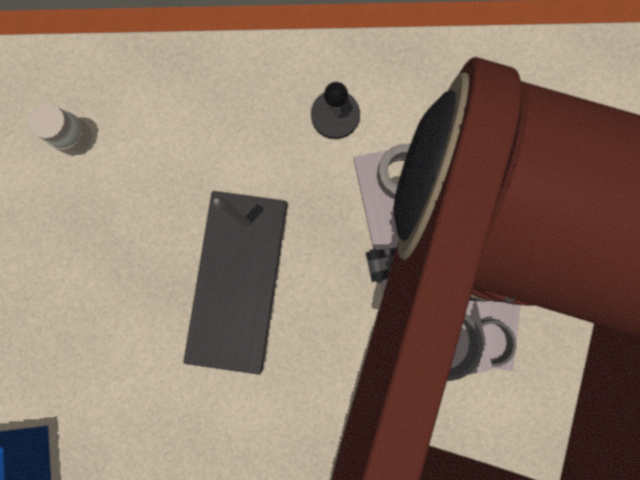

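The holder hangs level with the hole at (289,188) in scene, and the blank is undisturbed. I'll turn it and carry it over the rod.

jog_arm --increments '[{"slide": [0, 0, 0], "rotation": [0, 0, 4]}, {"slide": [0, 0, 0], "rotation": [0, 0, 4]}, {"slide": [0, 0, 0], "rotation": [0, 0, 4]}, {"slide": [0, 0, 0], "rotation": [0, 0, 4]}, {"slide": [0, 0, 0], "rotation": [0, 0, 3.5]}, {"slide": [-2, -8, 0], "rotation": [0, 0, 0]}, {"slide": [-4, -16, 0], "rotation": [0, 0, 0]}, {"slide": [-4, -20, 0], "rotation": [0, 0, 0]}, {"slide": [-4, -20, 0], "rotation": [0, 0, 0]}, {"slide": [-4, -20, 0], "rotation": [0, 0, 0]}, {"slide": [-4, -20, 0], "rotation": [0, 0, 0]}, {"slide": [-4, -20, 0], "rotation": [0, 0, 0]}, {"slide": [-4, -20, 0], "rotation": [0, 0, 0]}, {"slide": [-4, -20, 0], "rotation": [0, 0, 0]}, {"slide": [-4, -20, 0], "rotation": [0, 0, 0]}, {"slide": [-4, -20, 0], "rotation": [0, 0, 0]}, {"slide": [-3, -18, 0], "rotation": [0, 0, 0]}, {"slide": [-2, -10, 0], "rotation": [0, 0, 0]}, {"slide": [0, 0, 0], "rotation": [0, 0, 0]}, {"slide": [0, 0, 0], "rotation": [0, 0, 0]}]'

```text
time: 8.52
tool_pos: [0.5305, 0.1391, 0.2745]
tool_rot: [0.0, 0.997, -0.076, -0.001]
contact_force: [-0.2, 0.1, -4.5]
gripper_width: 0.204
```

```bash
python3 goto.py .532 .139 .27 -.155; cat > look.py <<'E'
import sys
from plant import *
from fit import *
np.set_printoptions(precision=4,suppress=True)
s=state(); z=s["tool_pos"][2]-.022
rod=np.array([.621,.125])
for c in("scene","top"):
    f=optics.grab_frame(c); cv2.imwrite(f"pics/{c}_{sys.argv[1]}.png",f["frame"])
    for d in place_of("bore",c)[:2]:
        print(c,d["uv"],d["score"],"world@underside",ground(f,d["uv"],z))
    print("pred tcp-bore", proj(f,T([s["tool_pos"][0],s["tool_pos"][1],-.155],z,np.array([[.09,0,0],[.09,0,.033]]))), "rodtop",proj(f,np.array([[.621,.125,.2]])))
E
python3 look.py 4
```

```text
t 8.5167 tcp [0.5305 0.1391 0.2745] F [-0.1939  0.1009 -4.511 ] M [-0.0621  0.0379 -0.0229] w 0.2044356958519256 q [ 0.1212 -0.1519  1.7387 -0.0007  1.5562  1.8447]
rot deg tool [0.0612 0.0674 0.1325] slide mm after rot [ 1.5447 -0.1046  4.5326] vs rod top etc
scene [436.6, 153.4] 0.8 world@underside [0.6182 0.126  0.2525]
pred tcp-bore [[436.5486 154.1499]
 [440.8429 134.9559]] rodtop [[430.7179 182.9581]]
top [204.6, 194.2] 0.8 world@underside [0.6157 0.1266 0.2525]
pred tcp-bore [[205.9471 190.7904]
 [197.1254 183.6593]] rodtop [[217.9985 198.988 ]]
```

View pics/scene_4.png

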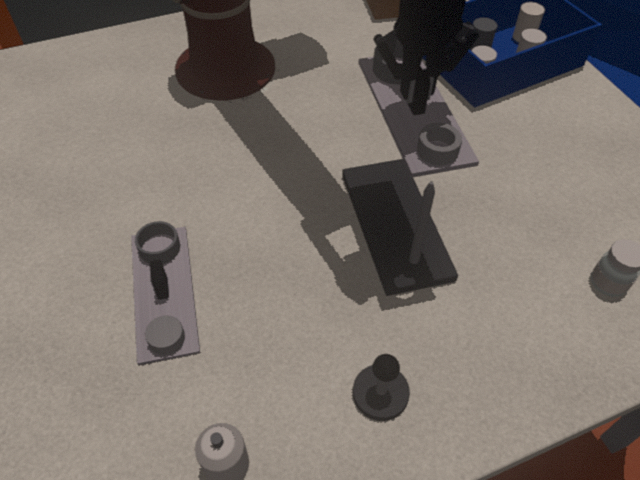

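View pics/top_4.png

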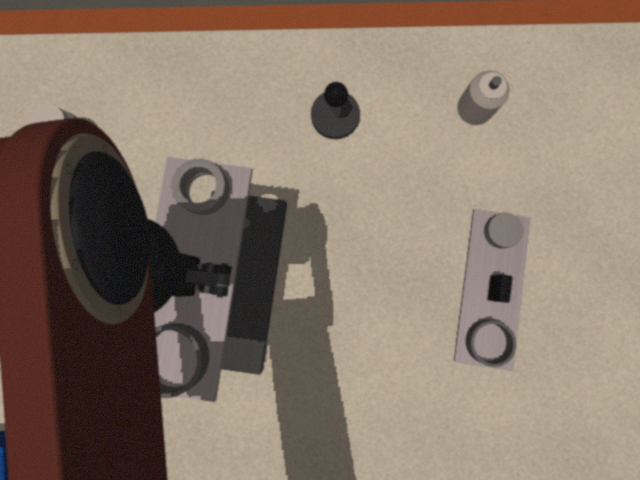

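```bash
cat > ov.py <<'E'
import sys
from plant import *
from fit import *
s=state(); q=s["tool_rot"]; 
yaw=2*np.arctan2(q[2],q[1]); z=s["tool_pos"][2]-.022
dx=float(sys.argv[2]) if len(sys.argv)>2 else 0
out=[]
for c in("scene","top"):
    f=optics.grab_frame(c); I=f["frame"]; k=3
    p=[s["tool_pos"][0],s["tool_pos"][1],yaw]
    b=proj(f,T(p,z,np.array([[.05,0,.01]])))[0].astype(int)
    x0,y0=max(b[0]-65,0),max(b[1]-80,0)
    o=cv2.resize(I[y0:y0+190,x0:x0+130],None,fx=k,fy=k,interpolation=cv2.INTER_CUBIC)
    def pl(X,col): cv2.polylines(o,[np.round((proj(f,X)-[x0,y0]+.5)*k).astype(int)],True,col,1)
    for zz in(0,8): pl(T(p,z,np.array([[-120,-45,zz],[120,-45,zz],[120,45,zz],[-120,45,zz]])/1000),(0,255,0))
    a=np.linspace(0,6.28,50)
    for r,zz in((18,0),(18,33),(27,33)): pl(T(p,z,np.c_[90+r*np.cos(a),r*np.sin(a),0*a+zz]/1000),(0,255,255))
    for r,zz in((8,0),(8,163),(3,180)): pl(T([.621,.125,0],.02,np.c_[r*np.cos(a),r*np.sin(a),0*a+zz]/1000),(0,0,255))
    out.append(o)
h=max(map(len,out)); cv2.imwrite(f"pics/ov{sys.argv[1]}.png",np.hstack([cv2.copyMakeBorder(i,0,h-len(i),0,0,0) for i in out]))
E
python3 ov.py 4
```

```text
(no output)
```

View pics/ov4.png

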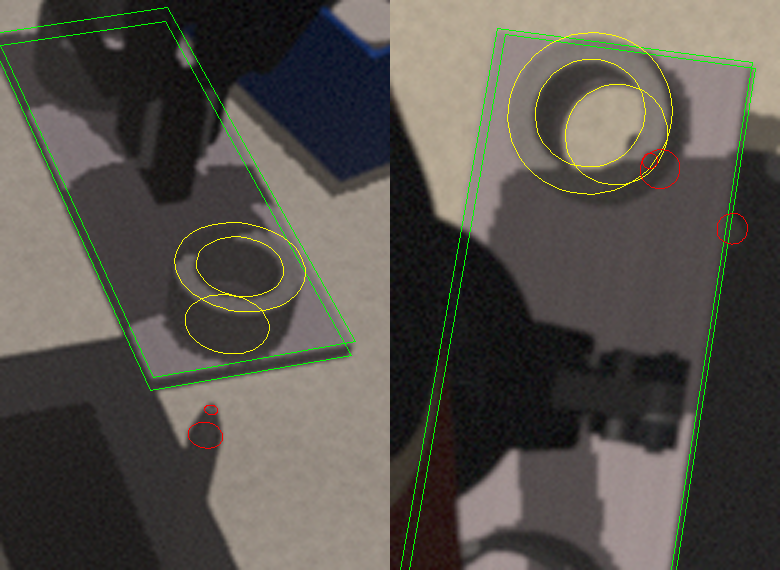

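Model and images agree on the plate, and the bore is about 2 mm from the rod axis against 10 mm clearance. I'll lower until the tip is inside the hole, then look.

jog_arm --increments '[{"slide": [1.5, 0, 0], "rotation": [0, 0, 0]}, {"slide": [0, 0, 5], "rotation": [0, 0, 0]}, {"slide": [0, 0, 5], "rotation": [0, 0, 0]}, {"slide": [0, 0, 5], "rotation": [0, 0, 0]}, {"slide": [0, 0, 5], "rotation": [0, 0, 0]}, {"slide": [0, 0, 5], "rotation": [0, 0, 0]}, {"slide": [0, 0, 5], "rotation": [0, 0, 0]}, {"slide": [0, 0, 5], "rotation": [0, 0, 0]}, {"slide": [0, 0, 5], "rotation": [0, 0, 0]}, {"slide": [0, 0, 4], "rotation": [0, 0, 0]}, {"slide": [0, 0, 0], "rotation": [0, 0, 0]}, {"slide": [0, 0, 0], "rotation": [0, 0, 0]}]'

```text
time: 9.82
tool_pos: [0.5323, 0.1388, 0.231]
tool_rot: [0.0, 0.997, -0.077, -0.0]
contact_force: [0.7, 0.4, -4.2]
gripper_width: 0.208
```

```bash
python3 goto.py .532 .139 .042 -.155;python3 ov.py 5
```

```text
t 9.8167 tcp [0.5323 0.1388 0.231 ] F [ 0.71    0.3703 -4.1626] M [ 0.0481 -0.0332  0.0341] w 0.20753709163775766 q [ 0.1197 -0.1259  1.7874  0.      1.4806  1.8449]
rot deg tool [0.0069 0.0305 0.0335] slide mm after rot [ -0.3114  -0.2022 188.9637] vs rod top etc
```

View pics/ov5.png

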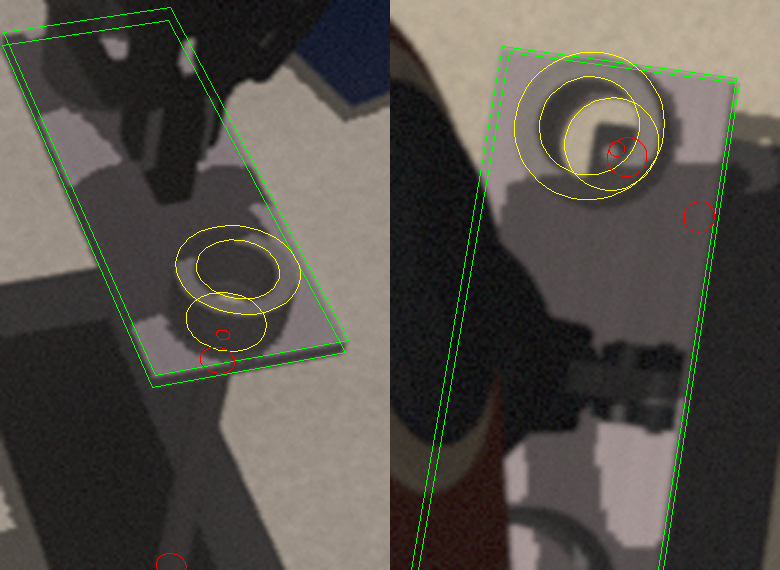

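```bash
python3 - <<'E'
from fit import *
o=[]
for c,(x0,y0) in(("top",(195,180)),("scene",(385,170))):
    f=dict(np.load(c+"0.npz")); k=5 if c=="top" else 4
    im=f["frame"][y0:y0+(70 if c=="top" else 110),x0:x0+80].astype(float)
    im=np.clip(im*2.2,0,255).astype(np.uint8)
    im=cv2.resize(im,None,fx=k,fy=k,interpolation=cv2.INTER_CUBIC)
    a=np.linspace(0,6.28,40)
    for r,z in((8,0),(8,163),(3,180)):
        cv2.polylines(im,[np.round((proj(f,T([.621,.125,0],.02,np.c_[r*np.cos(a),r*np.sin(a),0*a+z]/1000))-[x0,y0]+.5)*k).astype(int)],True,(0,0,255),1)
    o.append(im)
h=max(map(len,o));cv2.imwrite("pics/rod.png",np.hstack([cv2.copyMakeBorder(i,0,h-len(i),0,0,0) for i in o]))
E
```

```text
(no output)
```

View pics/rod.png

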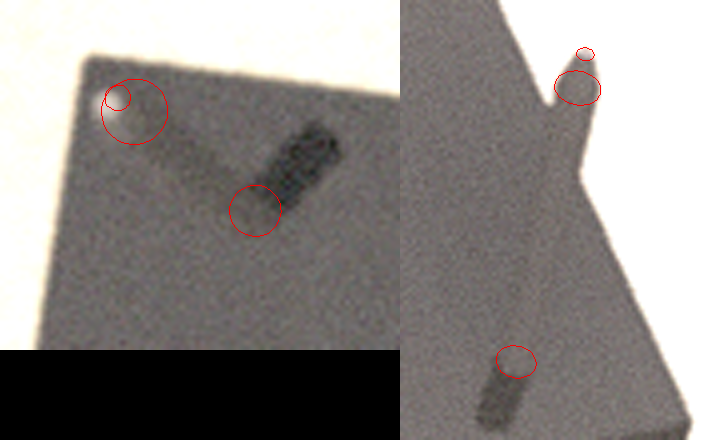

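The rod model overlies the actual rod within 2 px in both views, so I'll continue down.

jog_arm --increments '[{"slide": [0, 0, 4], "rotation": [0, 0, 0]}, {"slide": [0, 0, 6], "rotation": [0, 0, 0]}, {"slide": [0, 0, 6], "rotation": [0, 0, 0]}, {"slide": [0, 0, 6], "rotation": [0, 0, 0]}, {"slide": [0, 0, 6], "rotation": [0, 0, 0]}, {"slide": [0, 0, 6], "rotation": [0, 0, 0]}, {"slide": [0, 0, 6], "rotation": [0, 0, 0]}, {"slide": [0, 0, 6], "rotation": [0, 0, 0]}, {"slide": [0, 0, 6], "rotation": [0, 0, 0]}, {"slide": [0, 0, 6], "rotation": [0, 0, 0]}, {"slide": [0, 0, 6], "rotation": [0, 0, 0]}, {"slide": [0, 0, 6], "rotation": [0, 0, 0]}, {"slide": [0, 0, 6], "rotation": [0, 0, 0]}, {"slide": [0, 0, 4], "rotation": [0, 0, 0]}, {"slide": [0, 0, 0], "rotation": [0, 0, 0]}]'

```text
time: 11.17
tool_pos: [0.5317, 0.1387, 0.1499]
tool_rot: [0.0, 0.997, -0.077, -0.001]
contact_force: [-0.2, -0.2, -4.2]
gripper_width: 0.204
```

```bash
python3 goto.py .532 .139 .042 -.155;python3 ov.py 6
```

```text
t 11.1667 tcp [0.5317 0.1387 0.1499] F [-0.1794 -0.2219 -4.2278] M [ 0.0351 -0.0245  0.0417] w 0.20372082633431873 q [ 0.1197 -0.0614  1.8657  0.      1.3395  1.8449]
rot deg tool [0.0341 0.1244 0.0333] slide mm after rot [  0.2843  -0.3871 107.8686] vs rod top etc
```

View pics/ov6.png

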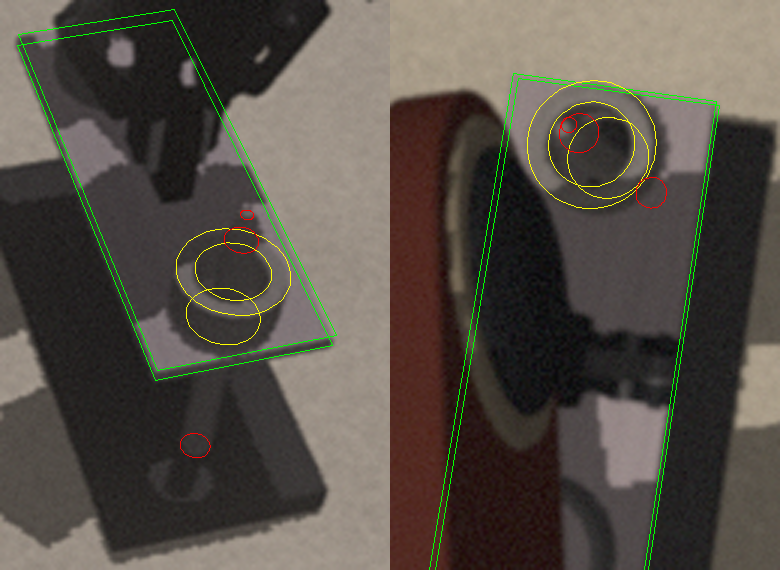

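The rod tip emerges from the boss in both views, around (250,220) and (568,128) in the overlay, and there is no lateral force.

jog_arm --increments '[{"slide": [0, 0, 4], "rotation": [0, 0, 0]}, {"slide": [0, 0, 6], "rotation": [0, 0, 0]}, {"slide": [0, 0, 6], "rotation": [0, 0, 0]}, {"slide": [0, 0, 6], "rotation": [0, 0, 0]}, {"slide": [0, 0, 6], "rotation": [0, 0, 0]}, {"slide": [0, 0, 6], "rotation": [0, 0, 0]}, {"slide": [0, 0, 6], "rotation": [0, 0, 0]}, {"slide": [0, 0, 6], "rotation": [0, 0, 0]}, {"slide": [0, 0, 6], "rotation": [0, 0, 0]}, {"slide": [0, 0, 6], "rotation": [0, 0, 0]}, {"slide": [0, 0, 6], "rotation": [0, 0, 0]}, {"slide": [0, 0, 6], "rotation": [0, 0, 0]}, {"slide": [0, 0, 6], "rotation": [0, 0, 0]}, {"slide": [0, 0, 6], "rotation": [0, 0, 0]}, {"slide": [0, 0, 6], "rotation": [0, 0, 0]}, {"slide": [0, 0, 5], "rotation": [0, 0, 0]}, {"slide": [0, 0, 4], "rotation": [0, 0, 0]}, {"slide": [0, 0, 2], "rotation": [0, 0, 0]}, {"slide": [0, 0, 0], "rotation": [0, 0, 0]}, {"slide": [0, 0, 0], "rotation": [0, 0, 0]}]'

```text
time: 12.93
tool_pos: [0.5325, 0.1388, 0.0524]
tool_rot: [-0.0, 0.997, -0.077, 0.0]
contact_force: [-0.2, -0.2, -4.9]
gripper_width: 0.205
```

```bash
python3 goto.py .532 .139 .042 -.155;python3 ov.py 7
```

```text
t 12.9333 tcp [0.5325 0.1388 0.0524] F [-0.2441 -0.1574 -4.8673] M [ 0.0685  0.0413 -0.0388] w 0.2046523118273884 q [0.1196 0.0578 1.9248 0.     1.1589 1.8449]
rot deg tool [-0.0018 -0.0051  0.0298] slide mm after rot [-0.5467 -0.1652 10.3502] vs rod top etc
```

View pics/ov7.png

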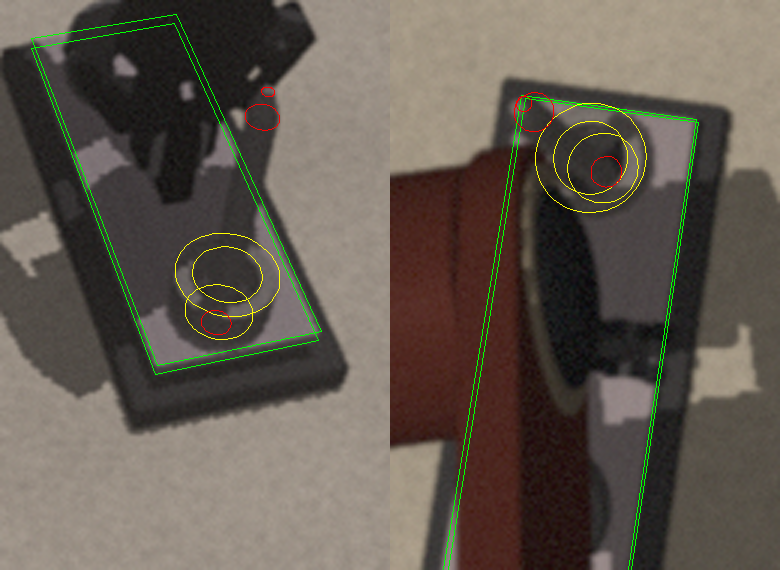

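Aligned and centred, with about 9 mm to go. I'll lower slowly and watch the force.

jog_arm --increments '[{"slide": [0, 0, 2], "rotation": [0, 0, 0]}, {"slide": [0, 0, 2], "rotation": [0, 0, 0]}, {"slide": [0, 0, 2], "rotation": [0, 0, 0]}, {"slide": [0, 0, 1.5], "rotation": [0, 0, 0]}, {"slide": [0, 0, 0], "rotation": [0, 0, 0]}, {"slide": [0, 0, 0], "rotation": [0, 0, 0]}, {"slide": [0, 0, 0], "rotation": [0, 0, 0]}]'

```text
time: 13.62
tool_pos: [0.5325, 0.1387, 0.0448]
tool_rot: [0.0, 0.997, -0.077, 0.0]
contact_force: [-0.0, -1.2, -3.8]
gripper_width: 0.202
```

jog_arm --increments '[{"slide": [0, 0, 1], "rotation": [0, 0, 0]}, {"slide": [0, 0, 0], "rotation": [0, 0, 0]}, {"slide": [0, 0, 0], "rotation": [0, 0, 0]}, {"slide": [0, 0, 0], "rotation": [0, 0, 0]}]'

```text
time: 13.95
tool_pos: [0.5325, 0.1387, 0.0438]
tool_rot: [-0.0, 0.997, -0.077, 0.0]
contact_force: [0.1, 0.0, -3.6]
gripper_width: 0.203
```

jog_arm --increments '[{"slide": [0, 0, 1], "rotation": [0, 0, 0]}, {"slide": [0, 0, 0], "rotation": [0, 0, 0]}, {"slide": [0, 0, 0], "rotation": [0, 0, 0]}, {"slide": [0, 0, 0], "rotation": [0, 0, 0]}]'

```text
time: 14.28
tool_pos: [0.5326, 0.1388, 0.0429]
tool_rot: [-0.0, 0.997, -0.077, 0.0]
contact_force: [1.2, -0.2, -4.6]
gripper_width: 0.203
```

jog_arm --increments '[{"slide": [0, 0, 0.6], "rotation": [0, 0, 0]}, {"slide": [0, 0, 0], "rotation": [0, 0, 0]}, {"slide": [0, 0, 0], "rotation": [0, 0, 0]}, {"slide": [0, 0, 0], "rotation": [0, 0, 0]}]'

```text
time: 14.62
tool_pos: [0.5326, 0.1387, 0.0429]
tool_rot: [0.0, 0.997, -0.077, 0.0]
contact_force: [-4.0, -1.8, 3.1]
gripper_width: 0.205
```

jog_arm --increments '[{"slide": [0, 0, 0.4], "rotation": [0, 0, 0]}, {"slide": [0, 0, 0], "rotation": [0, 0, 0]}, {"slide": [0, 0, 0], "rotation": [0, 0, 0]}, {"slide": [0, 0, 0], "rotation": [0, 0, 0]}]'

```text
time: 14.95
tool_pos: [0.5325, 0.1387, 0.0428]
tool_rot: [0.0, 0.997, -0.077, -0.0]
contact_force: [-5.9, -1.0, 6.5]
gripper_width: 0.2
```

```bash
python3 goto.py .532 .139 .042 -.155
```

```text
t 14.95 tcp [0.5325 0.1387 0.0428] F [-5.9395 -0.9612  6.4826] M [-0.1198  0.8617 -0.038 ] w 0.20018570245508388 q [ 0.1197  0.072   1.9282 -0.0001  1.1416  1.8449]
rot deg tool [0.0097 0.0144 0.0343] slide mm after rot [-0.5622 -0.1664  0.8415] vs rod top etc
```

It is seated: z has stopped at 0.0428 and the upward force is rising. Releasing.

jog_arm --increments '[{"slide": [0, 0, 0], "rotation": [0, 0, 0]}, {"slide": [0, 0, 0], "rotation": [0, 0, 0]}, {"slide": [0, 0, 0], "rotation": [0, 0, 0]}, {"slide": [0, 0, 0], "rotation": [0, 0, 0]}, {"slide": [0, 0, 0], "rotation": [0, 0, 0]}, {"slide": [0, 0, 0], "rotation": [0, 0, 0]}, {"slide": [0, 0, 0], "rotation": [0, 0, 0]}, {"slide": [0, 0, 0], "rotation": [0, 0, 0]}, {"slide": [0, 0, 0], "rotation": [0, 0, 0]}, {"slide": [0, 0, 0], "rotation": [0, 0, 0]}]' --fingers 1

```text
time: 15.78
tool_pos: [0.5324, 0.1387, 0.0418]
tool_rot: [-0.0, 0.997, -0.077, -0.0]
contact_force: [0.7, 0.2, -0.2]
gripper_width: 1.001
```

jog_arm --increments '[{"slide": [0, 0, -3], "rotation": [0, 0, 0]}, {"slide": [0, 0, -8], "rotation": [0, 0, 0]}, {"slide": [0, 0, -15], "rotation": [0, 0, 0]}, {"slide": [0, 0, -15], "rotation": [0, 0, 0]}, {"slide": [0, 0, -15], "rotation": [0, 0, 0]}, {"slide": [0, 0, -15], "rotation": [0, 0, 0]}, {"slide": [0, 0, -15], "rotation": [0, 0, 0]}, {"slide": [0, 0, -15], "rotation": [0, 0, 0]}, {"slide": [0, 0, -15], "rotation": [0, 0, 0]}, {"slide": [0, 0, -15], "rotation": [0, 0, 0]}, {"slide": [0, 0, -15], "rotation": [0, 0, 0]}, {"slide": [0, 0, -15], "rotation": [0, 0, 0]}, {"slide": [0, 0, -15], "rotation": [0, 0, 0]}, {"slide": [0, 0, -15], "rotation": [0, 0, 0]}, {"slide": [0, 0, -15], "rotation": [0, 0, 0]}, {"slide": [0, 0, -15], "rotation": [0, 0, 0]}]'

```text
time: 17.12
tool_pos: [0.5323, 0.1388, 0.2645]
tool_rot: [-0.0, 0.997, -0.077, 0.0]
contact_force: [0.5, -0.6, -0.4]
gripper_width: 1.0
```

jog_arm --increments '[{"slide": [0, 15, 0], "rotation": [0, 0, 0]}, {"slide": [0, 20, 0], "rotation": [0, 0, 0]}, {"slide": [0, 25, 0], "rotation": [0, 0, 0]}, {"slide": [0, 25, 0], "rotation": [0, 0, 0]}, {"slide": [0, 25, 0], "rotation": [0, 0, 0]}, {"slide": [0, 25, 0], "rotation": [0, 0, 0]}, {"slide": [0, 25, 0], "rotation": [0, 0, 0]}, {"slide": [0, 25, 0], "rotation": [0, 0, 0]}, {"slide": [0, 25, 0], "rotation": [0, 0, 0]}, {"slide": [0, 25, 0], "rotation": [0, 0, 0]}, {"slide": [0, 25, 0], "rotation": [0, 0, 0]}, {"slide": [0, 20, 0], "rotation": [0, 0, 0]}, {"slide": [0, 0, 0], "rotation": [0, 0, 0]}, {"slide": [0, 0, 0], "rotation": [0, 0, 0]}]'

```text
time: 18.28
tool_pos: [0.4892, -0.1385, 0.2635]
tool_rot: [-0.0, 0.997, -0.078, 0.0]
contact_force: [-0.7, 0.5, -0.3]
gripper_width: 1.0
```

```bash
python3 - <<'E'
from plant import *
from fit import *
np.set_printoptions(precision=4,suppress=True)
for c in("scene","top"):
    f=optics.grab_frame(c);cv2.imwrite(f"pics/{c}_end.png",f["frame"])
    try:
        m=refine(f["frame"],silhouettes("holder",c)[0]["mask"])
        for z in(.02,.03): print(c,z,fit([(f,m)],HOLD,[.532,.139,-.155],z))
    except Exception as e: print(e)
    print("blank",[(d["uv"],d["score"]) for d in place_of("blank",c)])
E
```

```text
scene 0.02 (array([ 0.5282,  0.133 , -0.1463]), np.float64(0.2243597820760706))
scene 0.03 (array([ 0.5348,  0.1289, -0.1123]), np.float64(0.21967736251215986))
blank [([163.6, 290.0], 0.61)]
top 0.02 (array([ 0.5215,  0.1453, -0.1408]), np.float64(0.278346114731416))
top 0.03 (array([ 0.523 ,  0.1414, -0.1082]), np.float64(0.25834951922447397))
blank [([491.4, 288.1], 0.59)]
```

View pics/scene_end.png

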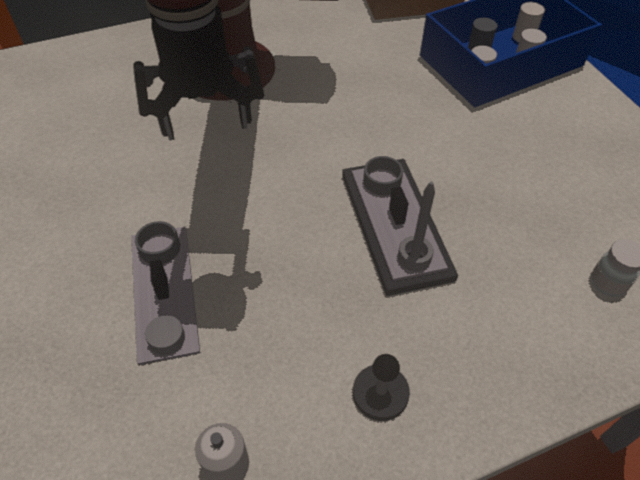

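View pics/top_end.png

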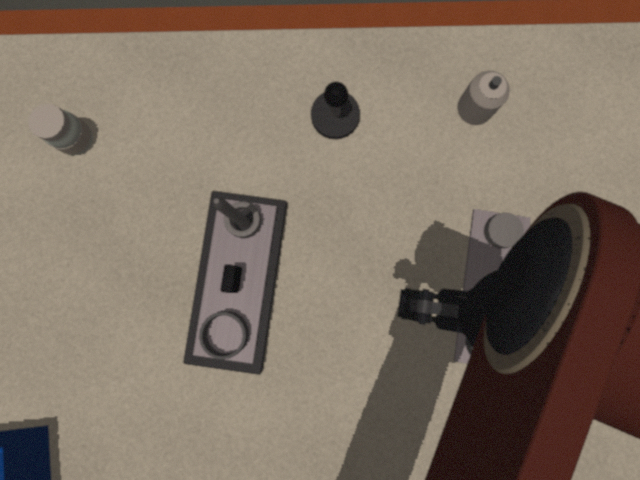

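The holder lies on the base with an even dark border all round: top (187–287,192–372), rod through the boss at (240,218). The blank is where it was. The silhouette re-fit is poor (cost above 0.2, segmentation apparently leaking into the dark base), so I rely on the pictures and on the contact height.

```bash
python3 -c "
from plant import *
print(manip.job_done(), state()['time'])"
```

```text
the job is handed in; nothing more can be done
the job is handed in; nothing more can be done
```

The drilled holder is over the rod, on the stand's base with its length along it. It is released, and the job was handed in at about 18.5 s.

- **What I did:** I gripped the holder across its black block and carried it level over the rod. I lowered it until it touched the base, then opened the gripper, backed straight up and moved the arm clear.
- **Seating:** At contact the tool height stopped changing at z 0.0428, 19.9 mm above the height at which I gripped the holder on the bench. The base is 20 mm thick, so the holder is all the way down. The force on the tool was then about 6.5 N upward.
- **Final pictures:** The holder sits evenly within the base outline with the rod through the boss. The blank's detected position agrees with the first one to within about 1.5 px; the arm partly hid it in the last top picture.
- **Check that failed:** The automatic outline fit of the placed holder was poor (cost above 0.2, positions up to about 12 mm from the release point). The cause is probably the dark base being mixed into the outline. I did not use it.
- **Camera disagreement:** The two cameras differed by about 3 mm on the rod and holder positions at the start. That was well within the 10 mm clearance in the hole.

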